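# Sweep used exam lenses through the gate into the drop slot

## Task

With the fingertips or the outside of the fingers, gently push the three used lenses (red, yellow and green rims) along the tray's deck and through the gap in the blue gate, one at a time in any order, so that each drops into the slot behind it before the next goes through. Slide them only: do not lift, squeeze or flick them, and leave the drop bottle, the jar and everything else on the table where they stand.

Things in the scene. Friction and masses are not known exactly. Their poses are not given: they have to be found in the camera images.
- tray: Fixed white tray with a flat grey deck, top 95 mm above the table. Origin: on the table, mid-width; z up. 240 mm along its x, 387 mm along its y (y = -152 to 235 mm). Lenses are swept along its -y. Rims 6 mm thick, 15 mm above the deck, along the sides (outer faces x = +-120 mm) and the far end (outer face y = 235 mm). Gate and slot lie at its -y end
- gate (a point): Centre of the gate opening at deck level: tray x 0, y -61 mm, z 95 mm; axes as the tray's. The blue gate wall crosses the whole deck, 6 mm thick (y -58 to -64 mm), 22 mm above the deck; its only opening is 48 mm wide, centred at x = 0. The deck ends at the wall's back face (y = -64 mm) in the drop slot
- slot (a point): Middle of the floor of the open drop slot: tray x 0, y -104 mm, z 4 mm; axes as the tray's. The slot spans tray x -55 to 55 mm, y -64 to -144 mm; black floor 4 mm above the table, walls as high as the deck (91 mm deep)
- lens_red_center (a point): Centre of the hand-held examination lens with the red rim: a flat-lying drum 36 mm in diameter, 14 mm high, about 35 g, a small clear dome (3 mm) on top. It slides on the deck; at the start its centre is 7 mm above the deck
- lens_yellow_center (a point): Centre of the hand-held examination lens with the yellow rim: a flat-lying drum 36 mm in diameter, 14 mm high, about 35 g, a small clear dome (3 mm) on top. It slides on the deck; at the start its centre is 7 mm above the deck
- lens_green_center (a point): Centre of the hand-held examination lens with the green rim: a flat-lying drum 36 mm in diameter, 14 mm high, about 35 g, a small clear dome (3 mm) on top. It slides on the deck; at the start its centre is 7 mm above the deck
- drops: Small white eye-drop bottle with a green cap standing on the deck, 24 mm in diameter, 50 mm tall; origin at the centre of its underside. Not to be moved
- jar: Small amber jar with a blue cap standing on the deck, 26 mm in diameter, 40 mm tall; origin at the centre of its underside. Not to be moved
- notebook: Bystander on the table beside the tray: closed blue and green book, 226 x 166 x 31 mm; origin at its underside. Not to be moved
- meter: Bystander on the table beside the tray: black rounded hand meter, 60 x 80 x 32 mm; origin at its underside. Not to be moved
- torch: Bystander on the table beside the tray: steel pen torch lying flat, 125 mm long, 16 mm thick; origin at its underside. Not to be moved
- occluder: Bystander on the table beside the tray: flat black paddle with a round end (60 mm across), 195 mm long, 6 mm thick; origin at its underside. Not to be moved
- cup: Bystander on the table beside the tray: white cup, 70 mm across, 80 mm tall; origin at its underside. Not to be moved

How it is judged:
By the outcome, as a careful person would: the job done as asked, in the order asked, and still so for the second after the job is handed in, with the robot touching nothing.
It also fails if it takes over 72 s, if anything falls off the work surface, if the arm or the gripper's body presses on something with over 40 N, if the wrist force passes 120 N, or if a joint passes its speed limit or range.

## Robot

A 6-joint arm with a two-finger parallel gripper is mounted at the origin on the work surface. World frame = base frame: x ahead of the robot, y to its left, z up, the work surface at z = 0. Lengths are in m, angles in rad, forces in N, time in s.
With the tool pointing down it reaches from about 0.325 to 0.9 m from the base axis. Payload 3.5 kg.
Tool frame: the origin (TCP) lies between the finger pads; the fingertips stand 11 mm ahead of it and the grasp point (between the pads) lies 8 mm behind it; z points along the fingers, y is the line along which they close (so a half turn about z gives the same grasp; the last joint's range is limited). The gripper opens to 85 mm and grips with 20 to 120 N. Pads are 22 mm wide; open, the fingers measure 114 mm over their backs; the gripper's body (76 mm by 85 mm) begins 54 mm behind the grasp point. The pads swing forward as they close: fully open they stand 13 mm farther back than shut.
Start: joints at [-1.216, 0.276, -0.026, 1.268, 0, 1.467], TCP at [0.276, -0.561, 0.242] pointing down, gripper open.
Joint ranges: [-3.12, 3.12], [-0.85, 1.88], [-1.08, 1.24], [-1.95, 2.15], [-1.57, 1.53], [-3.14, 3.14]. Speed limits (rad/s): [2.57, 2.57, 3.14, 3.14, 3.14, 3.14].

## Interface

Orientations are given as a rotation vector (axis times angle).
In Python, from bench import manip gives the robot as it stands. The module is installed in compiled form; this text tells all that it offers.
- The arm moves only by the tool play_rows, never from a script. Its argument "plan" is a list of rows, each a list of 7 numbers: the finger opening in cm, from 0 to 8.54, then the shift along the tool's x, y, z in cm, then the turn, a rotation vector about the tool's x, y, z in rad. In form: [[gripper, dx, dy, dz, wx, wy, wz], ...]. A call has 1 to 12 rows; each row is the pose to reach, as a shift and turn from the pose commanded when the call began, along the tool's axes at that moment; what a row does not reach only later rows make up. A row lasts 1/12 s, in which the tool goes at most 41.7 mm and 7.16 degrees, less where a joint would pass 70% of its speed; a pose out of reach is approached as far as the arm can. A call with a gripper value outside its range is refused whole. The fingers move at their own pace and stop on an object; "force" is the grip in N (left out, the last holds). Time passes only in rows, so rows that repeat a pose let the fingers close. It gives the time, the measured TCP pose, the force, the opening and the grip force at its end, in the units of the state.
- manip.state(): the state, without advancing time (a new reading comes with each control period).
- manip.read_camera(name): name is "scene" or "top" or "wrist"; returns the picture (400x640x3 uint8, red, green, blue); there is no depth.
- manip.camera_info(name): a dict with "mtx" (3x3 intrinsics, pixels), "T" (4x4, takes a point from camera to world coordinates); the wrist camera has in their place "mount" (4x4, takes a point from camera to tool coordinates, whose origin is the TCP and whose axes are the flange's). Camera axes: x right, y down, z forward; pixel columns grow to the right and rows downward; lengths in m; the calibration is good to about 2 mm. A picture is of the moment at which its call begins: read the wrist's pose just before it. camera_info takes no time and is no camera call.
- manip.close_job(): hands the job in; it is judged then, once.
The state is a dict: "clock": time; "q": joint angles; "qd": joint speeds; "effort": joint torques, N m; "tool_pos": TCP position; "orientation": TCP orientation; "ft_force": force on the tool from outside, world axes, zero at the start; "wrist_torque": the same for the moment, N m; "gripper_width": opening from 0.0 (shut) to 1.0 (fully open); "grip_force": force on a finger pad.
Only numpy, scipy, OpenCV 4.12 (cv2) and the standard library are available. Lean on these libraries where they do the work, as an engineer would, in place of code of your own. Each camera call takes 0.05 s, during which the arm holds its last target. There are 200 camera calls.

## Working session

There is one attempt and no reset: what is moved stays moved. The work goes in short steps, Python scripts to look and compute and a tool call to move; the robot and the scene stay as the last step left them, time stands still between calls to the robot, and variables do not carry over. Pictures are saved under pics/ and viewed, at most 10 in all, crops included, and the job is handed in when it is done.

Besides the shell and the picture viewer there is one more tool, called after ">>>" by a JSON object that holds its "fn" and its "kwargs", one argument or row to a line. play_rows: Moves the arm, as the interface text tells. Its arguments: {"type":"object","properties":{"plan":{"type":"array"},"force":{"type":"number"}},"required":["plan"]}

```bash
mkdir -p pics; python3 - <<'E'
from bench import manip
import cv2,numpy as np
s=manip.state();print(s)
for n in("scene","top"):
    cv2.imwrite(f"pics/{n}0.png",manip.read_camera(n)[:,:,::-1]);i=manip.camera_info(n);print(n,i["mtx"].round(1).tolist(),i["T"].round(4).tolist())
E
```

```text
{'clock': 0.0, 'q': array([-1.21637267e+00,  2.77168143e-01, -2.78749372e-02,  1.26801448e+00,
       -6.66121166e-06,  1.46739084e+00]), 'qd': array([-0.00193787,  0.00086854,  0.00070485,  0.00012119, -0.00073552,
        0.00052875]), 'effort': array([ 3.82419857e-04, -4.45509446e+01,  2.95201170e+01,  1.64081290e-02,
       -1.01863207e-04, -1.48959106e-06]), 'tool_pos': array([ 0.27597419, -0.55992909,  0.24114066]), 'orientation': array([-3.05745464e+00, -7.12383037e-01,  4.54686613e-04]), 'ft_force': array([-0.74684254,  0.45968195,  0.6276625 ]), 'wrist_torque': array([ 0.07074055, -0.02633219,  0.01152291]), 'grip_force': 0.0, 'gripper_width': 0.9993675625675529}
scene [[373.4, 0.0, 325.8], [0.0, 373.4, 193.5], [0.0, 0.0, 1.0]] [[0.8346, 0.4683, -0.2902, 0.8151], [0.5509, -0.7069, 0.4436, -0.437], [0.0026, -0.5301, -0.8479, 0.9945], [0.0, 0.0, 0.0, 1.0]]
top [[384.0, 0.0, 313.6], [0.0, 384.0, 202.8], [0.0, 0.0, 1.0]] [[0.0193, -0.99, 0.1399, 0.3704], [-0.9998, -0.0175, 0.0139, 0.005], [-0.0113, -0.1402, -0.9901, 1.0705], [0.0, 0.0, 0.0, 1.0]]
```

View pics/top0.png

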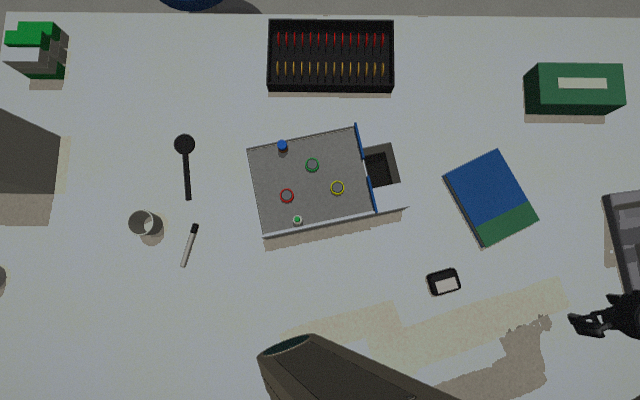

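View pics/scene0.png

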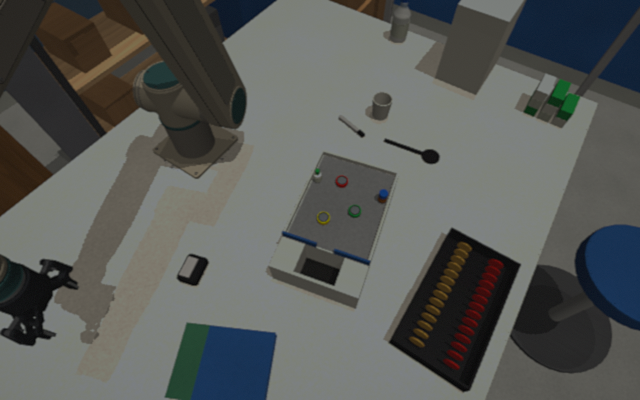

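The top view shows the tray with its gate to the right: red lens at about (287,196), yellow (337,187), green (312,165), bottle (297,220), jar (282,146). The gate opening is near (367,170). The scene view agrees.

```bash
cat > h.py <<'E'
from bench import manip
import cv2,numpy as np
from scipy.spatial.transform import Rotation as R
def ray(n,px,z):
    i=manip.camera_info(n);M=np.array(i["mtx"]);T=np.array(i["T"])
    d=T[:3,:3]@np.linalg.solve(M,[*px,1]);o=T[:3,3]
    return o+d*(z-o[2])/d[2]
def hue(img,lo,hi,s=110,v=50): return cv2.inRange(cv2.cvtColor(img,cv2.COLOR_RGB2HSV),(lo,s,v),(hi,255,255))
def blobs(m,win,amin=6):
    x0,x1,y0,y1=win;k=np.zeros_like(m);k[y0:y1,x0:x1]=m[y0:y1,x0:x1]
    return [np.array(cv2.findNonZero((l==j).astype(np.uint8))).reshape(-1,2) for n,l in [cv2.connectedComponents(k)] for j in range(1,n) if (l==j).sum()>=amin]
COL=dict(red=(0,6),yellow=(24,34),green=(45,80))
WIN=dict(top=(245,410,118,245),scene=(262,405,148,305))
def lenses(n,z=.107):
    im=manip.read_camera(n);out={}
    for c,(a,b) in COL.items():
        B=blobs(hue(im,a,b),WIN[n])
        out[c]=[(p.mean(0).round(1).tolist(),len(p),ray(n,(p.min(0)+p.max(0))/2,z)[:2].round(4).tolist()) for p in B]
    return im,out
E
python3 - <<'E'
from h import *
for n in("top","scene"):
    im,o=lenses(n);print(n)
    for k,v in o.items():print(k,v)
    for p in blobs(hue(im,100,125),WIN[n]):
        (c,wh,a)=cv2.minAreaRect(p);print("blue",len(p),np.round(c,1),np.round(wh,1),round(a,1),*[ray(n,q,.117)[:2].round(4) for q in cv2.boxPoints(((c),wh,a))])
E
```

```text
top
red [([286.8, 195.4], 71, [0.5253, 0.0878])]
yellow [([336.6, 187.7], 70, [0.5482, -0.039])]
green [([311.7, 165.0], 64, [0.6058, 0.0258]), ([296.9, 218.8], 21, [0.4645, 0.0596])]
blue 94 [359.  140.5] [35.9  2.7] 76.0 [ 0.7138 -0.0802] [ 0.7156 -0.0869] [ 0.6236 -0.1094] [ 0.6218 -0.1028]
blue 81 [281.5 144.5] [9. 9.] 90.0 [0.6664 0.1156] [0.6668 0.0924] [0.643  0.0917] [0.6426 0.1148]
blue 100 [371.9 193.5] [37.8  2.8] 76.8 [ 0.5773 -0.1132] [ 0.5791 -0.1201] [ 0.4857 -0.1416] [ 0.4839 -0.1348]
scene
red [([341.0, 182.1], 62, [0.5256, 0.0875])]
yellow [([323.2, 218.1], 72, [0.5462, -0.0391])]
green [([317.0, 170.5], 12, [0.4464, 0.0793]), ([353.6, 212.8], 46, [0.6063, 0.0229])]
blue 70 [383.  193.5] [9. 8.] 90.0 [0.6305 0.1166] [0.6491 0.129 ] [0.6632 0.103 ] [0.6449 0.0909]
blue 94 [299.1 237.7] [34.2  2.5] 18.4 [ 0.4885 -0.1421] [ 0.4861 -0.1354] [ 0.5738 -0.1142] [ 0.5759 -0.1209]
blue 100 [351.6 255.8] [37.   2.8] 19.3 [ 0.6257 -0.1099] [ 0.6238 -0.1026] [ 0.7142 -0.0822] [ 0.7157 -0.0895]
```

```bash
cat >> h.py <<'E'
A=np.radians(13.4);G=np.array([.600,-.1112]);EX=np.array([np.cos(A),np.sin(A)]);EY=np.array([-EX[1],EX[0]])
def tray(p): d=(np.array(p[:2])-G)*1000; return np.round([d@EX,d@EY-61],1)
def world(x,y): return G+(x*EX+(y+61)*EY)/1000
def where():
    s=manip.state();r=R.from_rotvec(s["orientation"]).as_matrix()
    print(round(s["clock"],2),"tray",tray(s["tool_pos"]),"z",s["tool_pos"][2].round(4),"yaw tray",np.degrees(np.arctan2(r[1,1],r[0,1])-A).round(1),"tilt",r[:,2].round(3),"F",s["ft_force"].round(1),"g",round(s["gripper_width"],3));return s,r
def see(n="top"):
    im,o=lenses(n)
    for k,v in o.items():print(n,k,[(tray(b[2]),b[1]) for b in v])
    return im
E
python3 - <<'E'
from h import *
for n in("top","scene"):see(n)
print("jar",tray([.655,.104]))
s,r=where()
# shift to above yellow start (tray x,y), z .25
for y in((0,60),(0,-5)):
    t=np.array([*world(*y),.25]);print((r.T@(t-s["tool_pos"])*100).round(2))
E
```

```text
top red [(array([-26.5, 149.9]), 72)]
top yellow [(array([-34.9,  21.5]), 67)]
top green [(array([37.4, 70.9]), 64), (array([-92.2, 136.6]), 21)]
scene red [(array([-26.3, 149.5]), 62)]
scene yellow [(array([-35.6,  21.6]), 74)]
scene green [(array([-105.3,  159.9]), 12), (array([37.2, 68. ]), 46)]
jar [103.4 135.6]
0.3 tray [-419.2 -422.9] z 0.2419 yaw tray -77.2 tilt [-0.     0.001 -1.   ] F [ 1.4 -0.4  0.5] g 1.0
[ 51.59 -37.78  -0.78]
[ 50.15 -31.44  -0.78]
```

```bash
cat >> h.py <<'E'
def go(*targets):
    """targets: tray x,y (mm), z (m), yaw deg -> tool-frame shift cm, wz rad"""
    s,r=where()
    for x,y,z,yaw in targets:
        t=np.array([*world(x,y),z]);d=r.T@(t-s["tool_pos"])*100
        b=A+np.radians(yaw);Rt=np.array([[-np.sin(b),np.cos(b),0],[np.cos(b),np.sin(b),0],[0,0,-1]]).T
        Rt=np.c_[[-np.sin(b),np.cos(b),0],[np.cos(b),np.sin(b),0],[0,0,-1]]
        print((x,y,z,yaw),"->",d.round(2),R.from_matrix(r.T@Rt).as_rotvec().round(3))
E
python3 -c "
from h import *
go((-46,62,.22,15))"
```

```text
0.3 tray [-419.2 -422.9] z 0.2419 yaw tray -77.2 tilt [-0.     0.001 -1.   ] F [ 1.4 -0.4  0.5] g 1.0
(-46, 62, 0.22, 15) -> [ 47.15 -39.     2.22] [-0.000e+00 -1.000e-03 -1.609e+00]
```

>>> {"fn": "play_rows", "kwargs": {
  "plan": [
    [1.8,47.1,-39,2.2,0,0,-1.61],
    [1.8,47.1,-39,2.2,0,0,-1.61],
    [1.8,47.1,-39,2.2,0,0,-1.61],
    [1.8,47.1,-39,2.2,0,0,-1.61],
    [1.8,47.1,-39,2.2,0,0,-1.61],
    [1.8,47.1,-39,2.2,0,0,-1.61],
    [1.8,47.1,-39,2.2,0,0,-1.61],
    [1.8,47.1,-39,2.2,0,0,-1.61],
    [1.8,47.1,-39,2.2,0,0,-1.61],
    [1.8,47.1,-39,2.2,0,0,-1.61],
    [1.8,47.1,-39,2.2,0,0,-1.61],
    [1.8,47.1,-39,2.2,0,0,-1.61]
  ]
}}

```text
clock: 1.3
tool_pos: [0.481, -0.1027, 0.2246]
orientation: [1.744, 2.612, 0.0]
ft_force: [1.1, -0.7, -1.0]
gripper_width: 0.209
grip_force: 0.0
```

```bash
python3 -c "
from h import *
go((-46,62,.22,15))"
```

```text
1.3 tray [-113.7  -25.2] z 0.2246 yaw tray 9.1 tilt [ 0.001 -0.    -1.   ] F [ 1.1 -0.7 -1. ] g 0.209
(-46, 62, 0.22, 15) -> [7.53 8.07 0.46] [ 0.001  0.001 -0.103]
```

>>> {"fn": "play_rows", "kwargs": {
  "plan": [
    [1.8,7.5,8.1,0.5,0,0,-0.1],
    [1.8,7.5,8.1,0.5,0,0,-0.1],
    [1.8,7.5,8.1,0.5,0,0,-0.1],
    [1.8,7.5,8.1,0.5,0,0,-0.1],
    [1.8,7.5,8.1,0.5,0,0,-0.1],
    [1.8,7.5,8.1,0.5,0,0,-0.1]
  ]
}}

```text
clock: 1.8
tool_pos: [0.527, -0.0048, 0.2192]
orientation: [-1.62, -2.691, 0.001]
ft_force: [-0.5, 0.5, -0.3]
gripper_width: 0.212
grip_force: 0.0
```

```bash
python3 -c "
from h import *
s=manip.state();im=manip.read_camera('wrist');cv2.imwrite('pics/w1.png',im[:,:,::-1])
go((-46,62,.22,15),(-46,62,.112,15))
i=manip.camera_info('wrist');m=np.array(i['mount']);print(m.round(3).tolist())"
```

```text
1.85 tray [-46.6  58.9] z 0.2193 yaw tray 14.5 tilt [-0. -0. -1.] F [-0.1  0.6  0.5] g 0.209
(-46, 62, 0.22, 15) -> [ 0.28  0.13 -0.07] [-0.001  0.    -0.009]
(-46, 62, 0.112, 15) -> [ 0.29  0.14 10.73] [-0.001  0.    -0.009]
[[0.001, -0.964, -0.268, 0.067], [1.0, 0.001, 0.001, -0.0], [-0.0, -0.268, 0.964, -0.131], [0.0, 0.0, 0.0, 1.0]]
```

View pics/w1.png

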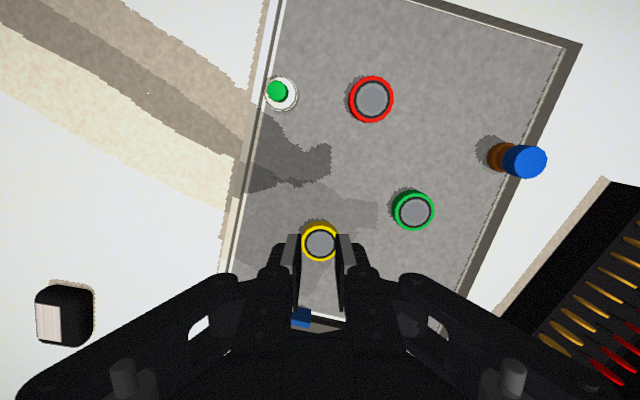

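The wrist view shows yellow at (319,243), straight ahead between the fingers; green is at (412,211), red at (371,99), and the bottle and jar are well clear.

```bash
cat >> h.py <<'E'
def wsee(z=.107):
    s=manip.state();im=manip.read_camera('wrist');i=manip.camera_info('wrist');W=np.eye(4);W[:3,:3]=R.from_rotvec(s["orientation"]).as_matrix();W[:3,3]=s["tool_pos"]
    T=W@np.array(i["mount"]);M=np.array(i["mtx"])
    for c,(a,b) in COL.items():
        for p in blobs(hue(im,a,b),(0,640,0,400),60):
            q=(p.min(0)+p.max(0))/2;d=T[:3,:3]@np.linalg.solve(M,[*q,1]);o=T[:3,3];print("w",c,len(p),tray(o+d*(z-o[2])/d[2]))
    return im
E
python3 -c "
from h import *
wsee()"
```

```text
w red 637 [-26.7 149.9]
w red 138 [294.6 -11. ]
w red 219 [297.9 -29.5]
w red 233 [293.8 -46.5]
w yellow 502 [-35.7  21.3]
w green 338 [-99.8 137.2]
w green 599 [37.4 70.3]
```

>>> {"fn": "play_rows", "kwargs": {
  "plan": [
    [1.8,0.3,0.1,3,0,0,0],
    [1.8,0.3,0.1,6,0,0,0],
    [1.8,0.3,0.1,8,0,0,0],
    [1.8,0.3,0.1,9.5,0,0,0],
    [1.8,0.3,0.1,10.3,0,0,0],
    [1.8,0.3,0.1,10.7,0,0,0],
    [1.8,0.3,0.1,10.7,0,0,0]
  ]
}}

```text
clock: 2.48
tool_pos: [0.5263, -0.0023, 0.1119]
orientation: [-1.622, -2.69, 0.001]
ft_force: [-0.2, 0.4, -0.0]
gripper_width: 0.216
grip_force: 0.0
```

```bash
python3 -c "
from h import *
go((-32,38,.112,15)); see();see('scene')"
```

```text
2.48 tray [-46.5  62. ] z 0.1119 yaw tray 14.4 tilt [-0.001  0.    -1.   ] F [-0.2  0.4 -0. ] g 0.216
(-32, 38, 0.112, 15) -> [-2.69  0.8  -0.01] [-0.001 -0.001 -0.01 ]
top red [(array([-15.5, 158. ]), 12), (array([-29.6, 166.1]), 6)]
top yellow []
top green []
scene red [(array([-23.8, 159.7]), 14)]
scene yellow [(array([-35.6,  21.6]), 74)]
scene green [(array([37.2, 68. ]), 46)]
```

```bash
python3 -c "
from h import *
go((-42.4,48,.112,15),(-24,17,.112,15),(-7,-12,.112,15))"
```

```text
2.58 tray [-45.1  61.9] z 0.1134 yaw tray 14.5 tilt [ 0.002 -0.    -1.   ] F [-0.4 -0.1 -0.3] g 0.21
(-42.4, 48, 0.112, 15) -> [-1.42 -0.08  0.14] [ 0.001  0.001 -0.009]
(-24, 17, 0.112, 15) -> [-4.88  0.93  0.14] [ 0.001  0.001 -0.009]
(-7, -12, 0.112, 15) -> [-8.11  1.85  0.15] [ 0.001  0.001 -0.009]
```

>>> {"fn": "play_rows", "kwargs": {
  "plan": [
    [1.8,-0.7,0,0.1,0,0,0],
    [1.8,-1.2,0,0.1,0,0,0],
    [1.8,-1.6,0,0.1,0,0,0],
    [1.8,-2.0,0.1,0.1,0,0,0],
    [1.8,-2.4,0.2,0.1,0,0,0],
    [1.8,-2.8,0.3,0.1,0,0,0],
    [1.8,-3.2,0.45,0.1,0,0,0],
    [1.8,-3.6,0.55,0.1,0,0,0],
    [1.8,-4.0,0.7,0.1,0,0,0],
    [1.8,-4.4,0.8,0.1,0,0,0],
    [1.8,-4.9,0.95,0.1,0,0,0],
    [1.8,-4.9,0.95,0.1,0,0,0]
  ]
}}

```text
clock: 3.58
tool_pos: [0.5592, -0.0412, 0.1114]
orientation: [1.62, 2.69, 0.0]
ft_force: [0.5, -0.1, 0.4]
gripper_width: 0.214
grip_force: 0.0
```

```bash
python3 -c "
from h import *
see('scene');im=wsee();cv2.imwrite('pics/w2.png',im[:,:,::-1]); go((-7,-12,.112,15))"
```

```text
scene red [(array([-18.3, 152.5]), 25)]
scene yellow [(array([-16.9, -10. ]), 85)]
scene green [(array([40., 64.]), 37)]
w red 676 [-23.7 131.6]
w yellow 648 [-21.2   6.2]
w yellow 337 [-13.3 -22.1]
w green 2040 [37.  69.6]
3.68 tray [-24.1  17.3] z 0.1113 yaw tray 14.5 tilt [ 0. -0. -1.] F [1.2 1.  0.3] g 0.211
(-7, -12, 0.112, 15) -> [-3.27  0.93 -0.07] [ 0.     0.    -0.009]
```

```bash
python3 -c "
from h import *
go((-7,-11,.112,15),(-4,-16,.112,8),(0,-19.5,.112,0),(0,-38,.112,0),(0,-42,.112,0))"
```

```text
3.68 tray [-24.1  17.3] z 0.1113 yaw tray 14.5 tilt [ 0. -0. -1.] F [1.2 1.  0.3] g 0.211
(-7, -11, 0.112, 15) -> [-3.17  0.95 -0.07] [ 0.     0.    -0.009]
(-4, -16, 0.112, 8) -> [-3.73  1.12 -0.07] [0.    0.    0.113]
(0, -19.5, 0.112, 0) -> [-4.17  1.42 -0.07] [0.    0.    0.253]
(0, -38, 0.112, 0) -> [-5.96  0.95 -0.07] [0.    0.    0.253]
(0, -42, 0.112, 0) -> [-6.35  0.85 -0.07] [0.    0.    0.253]
```

>>> {"fn": "play_rows", "kwargs": {
  "plan": [
    [1.8,-0.5,0.15,0,0,0,0],
    [1.8,-0.9,0.27,0,0,0,0],
    [1.8,-1.3,0.4,0,0,0,0],
    [1.8,-1.7,0.5,0,0,0,0],
    [1.8,-2.1,0.63,0,0,0,0],
    [1.8,-2.5,0.75,0,0,0,0],
    [1.8,-2.85,0.85,0,0,0,0],
    [1.8,-3.2,0.95,0,0,0,0],
    [1.8,-3.7,1.12,0,0,0,0.11],
    [1.8,-3.95,1.27,0,0,0,0.18],
    [1.8,-4.2,1.42,0,0,0,0.25],
    [1.8,-4.2,1.42,0,0,0,0.25]
  ]
}}

```text
clock: 4.68
tool_pos: [0.5911, -0.0713, 0.1115]
orientation: [1.945, 2.466, 0.0]
ft_force: [-0.1, -0.3, -0.5]
gripper_width: 0.211
grip_force: 0.0
```

```bash
python3 -c "
from h import *
see('scene'); go((0,-42,.112,0))"
```

```text
scene red []
scene yellow [(array([ -0.7, -47. ]), 84)]
scene green [(array([37.2, 68. ]), 49)]
4.73 tray [  0.2 -19.9] z 0.1114 yaw tray 0.2 tilt [ 0. -0. -1.] F [0.6 0.3 1.2] g 0.212
(0, -42, 0.112, 0) -> [-2.21 -0.03 -0.06] [0.    0.    0.004]
```

>>> {"fn": "play_rows", "kwargs": {
  "plan": [
    [1.8,-0.4,0,0,0,0,0],
    [1.8,-0.8,0,0,0,0,0],
    [1.8,-1.2,0,0,0,0,0],
    [1.8,-1.6,0,0,0,0,0],
    [1.8,-1.9,0,0,0,0,0],
    [1.8,-2.2,0,0,0,0,0],
    [1.8,-2.4,0,0,0,0,0],
    [1.8,-2.4,0,0,0,0,0],
    [1.8,-2.4,0,0,0,0,0],
    [1.8,-2.4,0,0,0,0,0]
  ]
}}

```text
clock: 5.57
tool_pos: [0.5959, -0.0942, 0.1113]
orientation: [-1.943, -2.468, 0.0]
ft_force: [-0.6, 0.4, -0.5]
gripper_width: 0.213
grip_force: 0.0
```

```bash
python3 -c "
from h import *
im=see('scene'); cv2.imwrite('pics/s2.png',cv2.resize(im[140:320,240:420,::-1],None,fx=3,fy=3)); go((45,112,.112,-10))"
```

```text
scene red []
scene yellow [(array([  11.4, -127.2]), 168)]
scene green [(array([37.2, 68. ]), 46)]
5.62 tray [ -0.1 -43.4] z 0.1113 yaw tray 0.2 tilt [-0.  0. -1.] F [0.  0.8 0.7] g 0.211
(45, 112, 0.112, -10) -> [15.52  4.56 -0.07] [-0.    -0.     0.178]
```

View pics/s2.png

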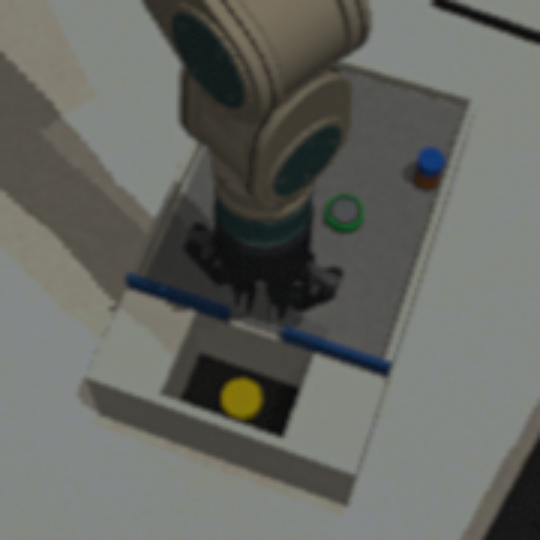

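Yellow lies on the slot floor. Next, green.

```bash
python3 -c "
from h import *
go((45,106,.185,-12),(45,106,.112,-12))"
```

```text
5.62 tray [ -0.1 -43.4] z 0.1113 yaw tray 0.2 tilt [-0.  0. -1.] F [0.  0.8 0.7] g 0.211
(45, 106, 0.185, -12) -> [14.92  4.56 -7.37] [-0.    -0.     0.213]
(45, 106, 0.112, -12) -> [14.92  4.56 -0.07] [-0.    -0.     0.213]
```

>>> {"fn": "play_rows", "kwargs": {
  "plan": [
    [1.8,0.3,0,-3,0,0,0],
    [1.8,0.5,0,-7.3,0,0,0],
    [1.8,4,1,-7.4,0,0,0.1],
    [1.8,8,2.4,-7.4,0,0,0.21],
    [1.8,12,3.7,-7.4,0,0,0.21],
    [1.8,14.9,4.55,-7.4,0,0,0.21],
    [1.8,14.9,4.55,-7.4,0,0,0.21],
    [1.8,14.9,4.55,-7.4,0,0,0.21],
    [1.8,14.9,4.55,-7.4,0,0,0.21]
  ]
}}

```text
clock: 6.37
tool_pos: [0.605, 0.0612, 0.1852]
orientation: [2.19, 2.252, -0.001]
ft_force: [0.5, -0.1, -0.3]
gripper_width: 0.214
grip_force: 0.0
```

```bash
python3 -c "
from h import *
go((45,106,.112,-12));im=wsee();cv2.imwrite('pics/w3.png',im[:,:,::-1])"
```

```text
6.37 tray [ 44.8 105.6] z 0.1852 yaw tray -11.8 tilt [-0.    -0.001 -1.   ] F [ 0.5 -0.1 -0.3] g 0.214
(45, 106, 0.112, -12) -> [0.05 0.01 7.32] [-0.     0.001  0.003]
w red 807 [-24.4 149.8]
w red 63 [289.4 -35.2]
w red 133 [288.5 -54.4]
w red 1038 [284.2 -92.6]
w green 603 [-120.6  128.8]
w green 375 [40.4 81.2]
w green 147 [35.6 58.2]
```

View pics/w3.png

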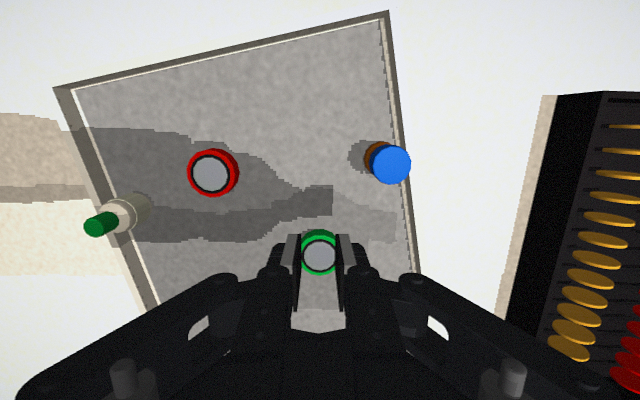

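Green sits at (319,254), centred ahead of the fingers, with the jar at (388,165) to the side, clear. Descending.

>>> {"fn": "play_rows", "kwargs": {
  "plan": [
    [1.8,0.1,0,2.5,0,0,0],
    [1.8,0.1,0,5,0,0,0],
    [1.8,0.1,0,6.5,0,0,0],
    [1.8,0.1,0,7.3,0,0,0],
    [1.8,0.1,0,7.3,0,0,0],
    [1.8,0.1,0,7.3,0,0,0]
  ]
}}

```text
clock: 6.92
tool_pos: [0.6052, 0.0614, 0.1124]
orientation: [-2.193, -2.249, 0.0]
ft_force: [0.4, -0.7, -0.4]
gripper_width: 0.208
grip_force: 0.0
```

```bash
python3 -c "
from h import *
see('scene')
go((43.1,97.4,.112,-12),(24.5,43.4,.112,-12),(5.8,-10.6,.112,-12))"
```

```text
scene red [(array([-29.8, 146.5]), 37)]
scene yellow [(array([  10.9, -126. ]), 170)]
scene green [(array([-105.3,  159.9]), 10), (array([36.8, 69.5]), 48)]
6.97 tray [ 45.9 105.7] z 0.1133 yaw tray -11.9 tilt [ 0.002 -0.    -1.   ] F [ 0.4 -0.9  0.1] g 0.211
(43.1, 97.4, 0.112, -12) -> [-0.87 -0.1   0.13] [0.001 0.    0.001]
(24.5, 43.4, 0.112, -12) -> [-6.53 -0.81  0.13] [0.001 0.    0.001]
(5.8, -10.6, 0.112, -12) -> [-12.2   -1.52   0.13] [0.001 0.    0.001]
```

>>> {"fn": "play_rows", "kwargs": {
  "plan": [
    [1.8,-0.4,-0.05,0.1,0,0,0],
    [1.8,-0.9,-0.1,0.1,0,0,0],
    [1.8,-1.4,-0.16,0.1,0,0,0],
    [1.8,-2.0,-0.24,0.1,0,0,0],
    [1.8,-2.6,-0.32,0.1,0,0,0],
    [1.8,-3.2,-0.4,0.1,0,0,0],
    [1.8,-3.8,-0.47,0.1,0,0,0],
    [1.8,-4.4,-0.54,0.1,0,0,0],
    [1.8,-5.0,-0.62,0.1,0,0,0],
    [1.8,-5.6,-0.7,0.1,0,0,0],
    [1.8,-6.1,-0.76,0.1,0,0,0],
    [1.8,-6.5,-0.81,0.1,0,0,0]
  ]
}}

```text
clock: 7.97
tool_pos: [0.5988, -0.0035, 0.1113]
orientation: [-2.192, -2.251, 0.0]
ft_force: [-0.6, 1.0, 0.3]
gripper_width: 0.21
grip_force: 0.4
```

```bash
python3 -c "
from h import *
see('scene')
go((5.8,-10.6,.112,-12))"
```

```text
scene red []
scene yellow [(array([  10.9, -126. ]), 171)]
scene green [(array([-103.9,  160.4]), 13), (array([18.3, 14. ]), 49)]
8.02 tray [23.6 43.5] z 0.1113 yaw tray -11.9 tilt [-0.    -0.001 -1.   ] F [ 0.5 -1.2 -0.2] g 0.213
(5.8, -10.6, 0.112, -12) -> [-5.66 -0.62 -0.07] [-0.     0.001  0.002]
```

>>> {"fn": "play_rows", "kwargs": {
  "plan": [
    [1.8,-0.5,-0.06,0,0,0,0],
    [1.8,-1.0,-0.12,0,0,0,0],
    [1.8,-1.6,-0.2,0,0,0,0],
    [1.8,-2.2,-0.27,0,0,0,0],
    [1.8,-2.8,-0.34,0,0,0,0],
    [1.8,-3.4,-0.4,0,0,0,0],
    [1.8,-4.0,-0.47,0,0,0,0],
    [1.8,-4.6,-0.54,0,0,0,0],
    [1.8,-5.1,-0.6,0,0,0,0],
    [1.8,-5.5,-0.65,0,0,0,0],
    [1.8,-5.5,-0.65,0,0,0,0]
  ]
}}

```text
clock: 8.93
tool_pos: [0.5938, -0.059, 0.1114]
orientation: [2.192, 2.25, -0.0]
ft_force: [0.2, -0.2, -0.2]
gripper_width: 0.211
grip_force: 0.0
```

```bash
python3 -c "
from h import *
see('scene')
go((3,-16,.112,-6),(0,-19.5,.112,0),(0,-44,.112,0))"
```

```text
scene red []
scene yellow [(array([  11.4, -127.2]), 168)]
scene green [(array([  0.1, -37.6]), 45)]
8.98 tray [ 6.2 -8.3] z 0.1114 yaw tray -11.9 tilt [ 0. -0. -1.] F [-0.7  0.4 -0.7] g 0.213
(3, -16, 0.112, -6) -> [-0.82 -0.15 -0.06] [ 0.     0.    -0.103]
(0, -19.5, 0.112, 0) -> [-1.22 -0.38 -0.06] [ 0.     0.    -0.208]
(0, -44, 0.112, 0) -> [-3.62  0.13 -0.06] [ 0.     0.    -0.208]
```

>>> {"fn": "play_rows", "kwargs": {
  "plan": [
    [1.8,-0.4,-0.08,0,0,0,-0.05],
    [1.8,-0.8,-0.15,0,0,0,-0.1],
    [1.8,-1.0,-0.27,0,0,0,-0.16],
    [1.8,-1.2,-0.38,0,0,0,-0.21],
    [1.8,-1.6,-0.3,0,0,0,-0.21],
    [1.8,-2.0,-0.21,0,0,0,-0.21],
    [1.8,-2.4,-0.13,0,0,0,-0.21],
    [1.8,-2.8,-0.04,0,0,0,-0.21],
    [1.8,-3.2,0.04,0,0,0,-0.21],
    [1.8,-3.4,0.08,0,0,0,-0.21],
    [1.8,-3.6,0.13,0,0,0,-0.21],
    [1.8,-3.6,0.13,0,0,0,-0.21]
  ]
}}

```text
clock: 9.98
tool_pos: [0.5963, -0.0945, 0.1113]
orientation: [1.944, 2.468, -0.0]
ft_force: [-0.1, -0.0, 0.1]
gripper_width: 0.214
grip_force: 0.0
```

```bash
python3 -c "
from h import *
im=see('scene'); cv2.imwrite('pics/s3.png',cv2.resize(im[140:320,240:420,::-1],None,fx=3,fy=3))
go((-26.5,190,.185,0),(-26.5,190,.112,0))"
```

```text
scene red []
scene yellow [(array([  13.2, -132.1]), 88)]
scene green [(array([   9.9, -112.6]), 142)]
10.03 tray [  0.2 -43.6] z 0.1113 yaw tray 0.2 tilt [ 0. -0. -1.] F [ 0.8  0.3 -0.5] g 0.209
(-26.5, 190, 0.185, 0) -> [23.37 -2.61 -7.37] [0.    0.    0.003]
(-26.5, 190, 0.112, 0) -> [23.37 -2.61 -0.07] [0.    0.    0.003]
```

View pics/s3.png

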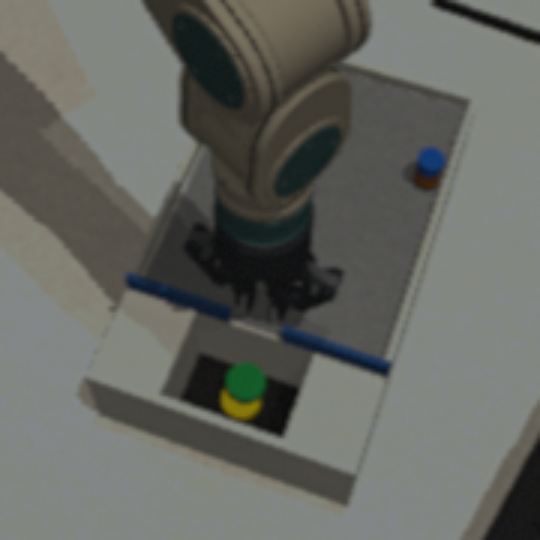

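Green lies on top of yellow in the slot. Before red, check the clearance of the knuckles to the bottle.

```bash
python3 -c "
from h import *
i=manip.camera_info('scene');M=np.array(i['mtx']);T=np.array(i['T'])
for q in((303,222),(308,227),(353,235),(350,240)):
    d=T[:3,:3]@np.linalg.solve(M,[*q,1]);o=T[:3,3]
    n=np.array([*EY,0]);p0=np.array([*world(0,-43.6),0]);p=o+d*(n@(p0-o))/(n@d);print(q,tray(p),p[2].round(3))
for z in(.13,.138,.145): print(z,tray(ray('top',(296.9,218.8),z)),tray(ray('scene',(317,170.5),z)))
"
```

```text
(303, 222) [-63.8 -43.6] 0.176
(308, 227) [-51.4 -43.6] 0.158
(353, 235) [ 64.4 -43.6] 0.194
(350, 240) [ 58.8 -43.6] 0.163
0.13 [-94.2 135.9] [-99.1 144.6]
0.138 [-95.  135.6] [-96.9 139.3]
0.145 [-95.8 135.4] [-95.1 134.7]
```

Knuckle bottoms ride at z≈0.158, above the bottle's top at 0.145, and beside it; safe.

>>> {"fn": "play_rows", "kwargs": {
  "plan": [
    [1.8,0.3,0,-3,0,0,0],
    [1.8,0.5,0,-7.3,0,0,0],
    [1.8,4,-0.5,-7.4,0,0,0],
    [1.8,8,-1,-7.4,0,0,0],
    [1.8,12,-1.5,-7.4,0,0,0],
    [1.8,16,-2,-7.4,0,0,0],
    [1.8,20,-2.6,-7.4,0,0,0],
    [1.8,23,-2.6,-7.4,0,0,0],
    [1.8,23.1,-2.6,-7.4,0,0,0],
    [1.8,23.1,-2.6,-7.4,0,0,0],
    [1.8,23.1,-2.6,-7.4,0,0,0],
    [1.8,23.1,-2.6,-7.4,0,0,0]
  ]
}}

```text
clock: 11.03
tool_pos: [0.5171, 0.1236, 0.1854]
orientation: [1.944, 2.467, -0.0]
ft_force: [0.2, -1.0, 0.0]
gripper_width: 0.213
grip_force: 0.0
```

```bash
python3 -c "
from h import *
see('scene');go((-26.5,187,.112,0));im=wsee();cv2.imwrite('pics/w4.png',im[:,:,::-1])"
```

```text
scene red [(array([-26.3, 149.5]), 64)]
scene yellow [(array([  13.2, -132.1]), 89)]
scene green [(array([-103.9,  160.4]), 14), (array([   9.9, -112.6]), 140)]
11.08 tray [-26.3 186.5] z 0.1853 yaw tray 0.1 tilt [ 0. -0. -1.] F [ 0.  -0.7  0.3] g 0.211
(-26.5, 187, 0.112, 0) -> [ 0.06 -0.02  7.33] [0.    0.    0.001]
w red 343 [-25.8 163.8]
w red 149 [-25.7 136.8]
```

View pics/w4.png

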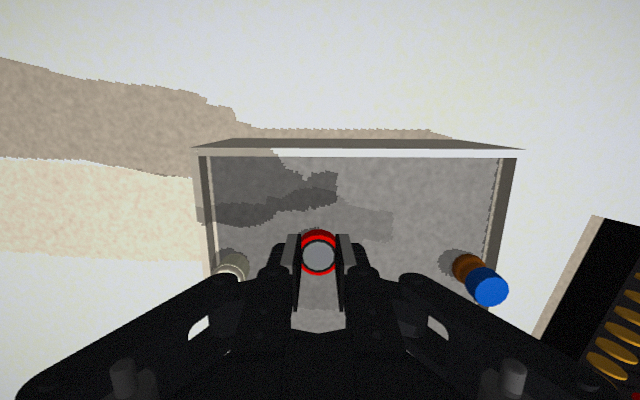

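Red is centred at (318,255); the bottle (235,270) and jar (488,285) are off to the sides. Descend, then push.

>>> {"fn": "play_rows", "kwargs": {
  "plan": [
    [1.8,0.1,0,2.5,0,0,0],
    [1.8,0.1,0,5,0,0,0],
    [1.8,0.1,0,6.5,0,0,0],
    [1.8,0.1,0,7.3,0,0,0],
    [1.8,0.1,0,7.3,0,0,0],
    [1.8,0.1,0,7.3,0,0,0]
  ]
}}

```text
clock: 11.63
tool_pos: [0.5166, 0.1249, 0.1124]
orientation: [-1.944, -2.467, 0.0]
ft_force: [-0.7, -0.7, -0.4]
gripper_width: 0.214
grip_force: 0.0
```

>>> {"fn": "play_rows", "kwargs": {
  "plan": [
    [1.8,-0.5,0.05,0,0,0,0],
    [1.8,-0.9,0.1,0,0,0,0],
    [1.8,-1.4,0.15,0,0,0,0],
    [1.8,-2.0,0.24,0,0,0,0],
    [1.8,-2.6,0.33,0,0,0,0],
    [1.8,-3.2,0.42,0,0,0,0],
    [1.8,-3.8,0.51,0,0,0,0],
    [1.8,-4.4,0.6,0,0,0,0],
    [1.8,-5.0,0.69,0,0,0,0],
    [1.8,-5.6,0.78,0,0,0,0],
    [1.8,-6.2,0.87,0,0,0,0],
    [1.8,-6.8,0.95,0,0,0,0]
  ]
}}

```text
clock: 12.63
tool_pos: [0.5418, 0.061, 0.1123]
orientation: [-1.943, -2.468, 0.0]
ft_force: [-0.5, 0.5, 1.3]
gripper_width: 0.212
grip_force: 0.4
```

```bash
python3 -c "
from h import *
see('scene');see();go((0,-11,.112,0))"
```

```text
scene red [(array([-17.2,  92.2]), 75)]
scene yellow [(array([  13.2, -132.1]), 90)]
scene green [(array([-105.3,  159.9]), 9), (array([   9.9, -112.6]), 140)]
top red [(array([-19.3,  80.6]), 24)]
top yellow [(array([-18.9, -87. ]), 54)]
top green [(array([-14.6, -73.6]), 99)]
12.73 tray [-16.5 119.5] z 0.1123 yaw tray 0.1 tilt [ 0.    -0.001 -1.   ] F [-0.2  0.9  0.4] g 0.208
(0, -11, 0.112, 0) -> [-13.05   1.63   0.04] [0.    0.001 0.002]
```

>>> {"fn": "play_rows", "kwargs": {
  "plan": [
    [1.8,-0.6,0.08,0,0,0,0],
    [1.8,-1.2,0.15,0,0,0,0],
    [1.8,-1.8,0.23,0,0,0,0],
    [1.8,-2.4,0.3,0,0,0,0],
    [1.8,-3.0,0.38,0,0,0,0],
    [1.8,-3.6,0.45,0,0,0,0],
    [1.8,-4.2,0.53,0,0,0,0],
    [1.8,-4.8,0.6,0,0,0,0],
    [1.8,-5.4,0.68,0,0,0,0],
    [1.8,-6.0,0.75,0,0,0,0],
    [1.8,-6.6,0.83,0,0,0,0],
    [1.8,-7.2,0.9,0,0,0,0]
  ]
}}

```text
clock: 13.73
tool_pos: [0.5674, -0.0069, 0.1123]
orientation: [1.943, 2.468, -0.0]
ft_force: [-0.9, -0.1, -0.5]
gripper_width: 0.212
grip_force: 0.1
```

>>> {"fn": "play_rows", "kwargs": {
  "plan": [
    [1.8,-0.6,0.08,0,0,0,0],
    [1.8,-1.2,0.16,0,0,0,0],
    [1.8,-1.8,0.24,0,0,0,0],
    [1.8,-2.4,0.32,0,0,0,0],
    [1.8,-3.0,0.4,0,0,0,0],
    [1.8,-3.6,0.48,0,0,0,0],
    [1.8,-4.2,0.56,0,0,0,0],
    [1.8,-4.8,0.64,0,0,0,0],
    [1.8,-5.3,0.7,0,0,0,0],
    [1.8,-5.8,0.75,0,0,0,0],
    [1.8,-5.8,0.75,0,0,0,0]
  ]
}}

```text
clock: 14.65
tool_pos: [0.5887, -0.062, 0.1124]
orientation: [1.944, 2.467, -0.0]
ft_force: [-0.1, -0.5, -0.5]
gripper_width: 0.211
grip_force: 0.0
```

```bash
python3 -c "
from h import *
see('scene');go((0,-44,.112,0))"
```

```text
scene red [(array([ -1.1, -38.1]), 82)]
scene yellow [(array([  12.8, -130.9]), 91)]
scene green [(array([   9.9, -112.6]), 138)]
14.7 tray [ 0.2 -9.9] z 0.1124 yaw tray 0.1 tilt [ 0. -0. -1.] F [-0.  -0.6  0.3] g 0.208
(0, -44, 0.112, 0) -> [-3.41 -0.03  0.04] [0.    0.    0.002]
```

>>> {"fn": "play_rows", "kwargs": {
  "plan": [
    [1.8,-0.5,0,0,0,0,0],
    [1.8,-1.0,0,0,0,0,0],
    [1.8,-1.5,0,0,0,0,0],
    [1.8,-1.9,0,0,0,0,0],
    [1.8,-2.3,0,0,0,0,0],
    [1.8,-2.7,0,0,0,0,0],
    [1.8,-3.0,0,0,0,0,0],
    [1.8,-3.2,0,0,0,0,0],
    [1.8,-3.4,0,0,0,0,0],
    [1.8,-3.4,0,0,0,0,0],
    [1.8,-3.4,0,0,0,0,0]
  ]
}}

```text
clock: 15.62
tool_pos: [0.5961, -0.0941, 0.1123]
orientation: [-1.943, -2.468, 0.0]
ft_force: [-0.1, 0.3, -0.1]
gripper_width: 0.213
grip_force: 0.0
```

>>> {"fn": "play_rows", "kwargs": {
  "plan": [
    [1.8,0.5,0,-2,0,0,0],
    [1.8,1,0,-5,0,0,0],
    [1.8,1,0,-9,0,0,0],
    [1.8,3,0,-12,0,0,0],
    [1.8,6,0,-13,0,0,0],
    [1.8,6,0,-13,0,0,0],
    [1.8,6,0,-13,0,0,0],
    [1.8,6,0,-13,0,0,0]
  ]
}}

```text
clock: 16.28
tool_pos: [0.5816, -0.0356, 0.2417]
orientation: [-1.942, -2.469, 0.001]
ft_force: [-0.5, 0.3, -0.8]
gripper_width: 0.21
grip_force: 0.0
```

```bash
python3 -c "
from h import *
where();im=see('scene'); cv2.imwrite('pics/s4.png',cv2.resize(im[140:320,240:420,::-1],None,fx=3,fy=3))"
```

```text
16.28 tray [-0.4 16.8] z 0.2417 yaw tray 0.2 tilt [-0.001 -0.    -1.   ] F [-0.5  0.3 -0.8] g 0.21
scene red [(array([   6. , -130.6]), 141)]
scene yellow []
scene green [(array([  10.4, -106.8]), 82)]
```

View pics/s4.png

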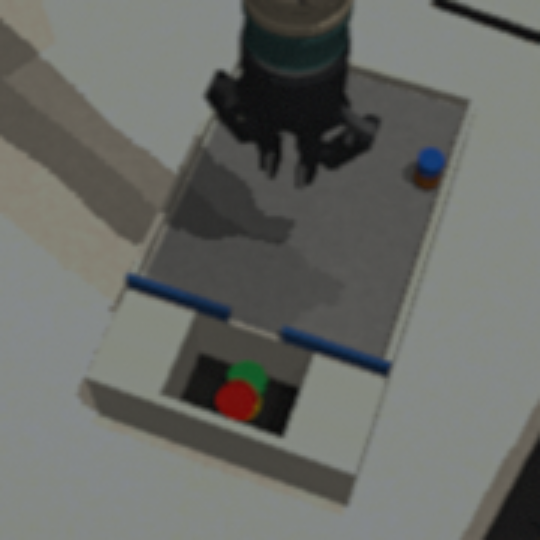

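All three lenses are in the slot: red at (237,400), green (247,377), yellow beneath red. The deck is clear of lenses and the jar is in place. Handing in.

```bash
python3 -c "
from bench import manip
print(manip.close_job())"
```

```text
the job is handed in; nothing more can be done
None
```

I pushed the yellow, green and red lenses through the gate one at a time; the last picture shows all three in the slot and the jar in place, the bottle was last seen unmoved midway through the red push, and I handed the job in at about 16 s.

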